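# Gauge a dry-block well and fit the matching filler plug

### The job

Take the depth rod (orange handle) out of its parking hole in the aluminium block, stand it on the bottom of the block's large empty well to find how deep the well is, and put the rod back in its parking hole. Then take the plug, short (yellow) or long (blue), whose body length matches that depth, so that its shoulder ends about level with the block's top, lower it gently into the well until it rests on the bottom, and let go. Leave the other plug standing where it is.

Things in the scene. Friction and masses are not known exactly. Their poses are not given: they have to be found in the camera images.
- block: Fixed aluminium block on a black base, 80 mm (x) by 180 mm (y, from -140 to +40), top face 100 mm up. Origin: underside on the well's axis, z up. Well: the larger hole, 30 mm wide, at x=0 y=0; a rigid stop is its bottom, either 41 to 49 or 61 to 69 mm below the top face, unknown which. Rod's parking hole: 18 mm wide, 88 mm deep, at x=0, y=-100 mm. Mouths chamfered 3 mm.
- rod: Depth rod, upright in the parking hole: steel, 10 mm wide, 95 mm long, then orange handle 18 mm wide, 55 mm tall (total 150). Origin: centre of the lower tip, z up along it. Rings at 45 (yellow), 55 (black), 65 mm (blue) above the tip: standing on the well's bottom, black ring above the block's top face means short plug, below it long plug. Parked, its top is 62 mm above that face.
- short_plug: Short plug, upright on the worktop: aluminium body 24 mm wide, 45 mm long, foot chamfered 2.5 mm; above it a yellow plastic knob to grip, 18 mm wide, 60 mm tall (total 105). Origin: centre of the underside, z up along the axis. Shoulder, where body meets knob: 45 mm above the origin.
- long_plug: Long plug, upright on the worktop: aluminium body 24 mm wide, 65 mm long, foot chamfered 2.5 mm; above it a blue plastic knob to grip, 18 mm wide, 60 mm tall (total 125). Origin: centre of the underside, z up along the axis. Shoulder, where body meets knob: 65 mm above the origin.

How it is judged (in metres and radians):
On the way:
1. the rod stands on the bottom of the well, both plugs still where they were (x of rod in the frame of block between -0.013 and 0.013 m and y of rod in the frame of block between -0.013 and 0.013 m and z of rod in the frame of block below 0.066 m and angle between rod's own z axis and vertical below 0.17 rad and (contact force between rod and stop_a_c0 above 0.5 N or contact force between rod and stop_b_c0 above 0.5 N) and distance of each of short_plug, long_plug from where it was at the start of the episode below 0.04 m), for 0.1 s.
At the end, for the whole second after the job is handed in: The matching plug rests in the well (centred within 10 mm, upright within 15 degrees), its shoulder within 10 mm of the block's top; the rod is back in its parking hole (tip within 10 mm of the axis, 18 mm of the bottom); the other plug stands within 40 mm of its start (x of rod in the frame of block between -0.01 and 0.01 m and y of rod in the frame of block between -0.11 and -0.09 m and z of rod in the frame of block below 0.03 m and linear speed of rod below 0.02 m/s and ((x of short_plug in the frame of block between -0.01 and 0.01 m and y of short_plug in the frame of block between -0.01 and 0.01 m and z of short_plug in the frame of block between 0.045 and 0.065 m and angle between short_plug's own z axis and vertical below 0.26 rad and linear speed of short_plug below 0.02 m/s and distance of long_plug from where it was at the start of the episode below 0.04 m and angle between long_plug's own z axis and vertical below 0.2 rad) or (x of long_plug in the frame of block between -0.01 and 0.01 m and y of long_plug in the frame of block between -0.01 and 0.01 m and z of long_plug in the frame of block between 0.025 and 0.045 m and angle between long_plug's own z axis and vertical below 0.26 rad and linear speed of long_plug below 0.02 m/s and distance of short_plug from where it was at the start of the episode below 0.04 m and angle between short_plug's own z axis and vertical below 0.2 rad))); the robot touches nothing.
It fails at once if short plug dropped into the well (faster than 0.4 m/s inside it) (x of short_plug in the frame of block between -0.012 and 0.012 m and y of short_plug in the frame of block between -0.012 and 0.012 m and z of short_plug in the frame of block below 0.095 m and linear speed of short_plug above 0.4 m/s).
It fails at once if long plug dropped into the well (faster than 0.4 m/s inside it) (x of long_plug in the frame of block between -0.012 and 0.012 m and y of long_plug in the frame of block between -0.012 and 0.012 m and z of long_plug in the frame of block below 0.095 m and linear speed of long_plug above 0.4 m/s).
It also fails if it takes over 58 s, if anything falls off the work surface, if the arm or the gripper's body presses on something with over 40 N, if the wrist force passes 120 N, or if a joint passes its speed limit or range.

### The arm

A 6-joint arm with a two-finger parallel gripper is mounted at the origin on a cart in front of the work surface, level with it; the furniture and walls round the work are solid. World frame = base frame: x ahead of the robot, y to its left, z up, the work surface at z = 0. Lengths are in mm, angles in rad, forces in N, time in s.
With the tool pointing down it reaches from about 325 to 900 mm from the base axis. Payload 6.1 kg.
Tool frame: the origin (TCP) lies midway between the tips of the shut fingers; the grasp point (between the pads) lies 19 mm behind it; z points along the fingers, y is the direction in which the jaws open and shut (so a half turn about z gives the same grasp; the last joint's range is limited). The gripper opens to 87 mm and grips with 3 to 60 N. Pads are 19 mm wide; open, the fingers measure 117 mm over their backs; the gripper's body (75 mm by 190 mm) begins 51 mm behind the grasp point.
Start: joints at [-0.126, 0.22, 1.526, -0, 1.395, -0.126], TCP at [624.993, -0.003, 222.538] pointing down, gripper open.
Joint ranges: [-2.98, 2.98], [-0.91, 2.08], [0.09, 2.57], [-1.24, 4.39], [0.2, 2.65], [-2.68, 2.68]. Speed limits (rad/s): [2.57, 2.57, 3.01, 3.14, 3.14, 3.14].

### API

Orientations are given as a unit quaternion [x, y, z, w].
In Python, from station import bot gives the robot as it stands. The module is installed in compiled form; this text tells all that it offers.
- The arm moves only by the tool play_rows, never from a script. Its argument "commands" is a list of rows, each a list of 5 numbers: the opening, from 0 (shut) to 1 (fully open), then the shift along the tool's x, y, z in mm, then the turn about the tool's z in rad. In form: [[fingers, dx, dy, dz, turn], ...]. A call has exactly 5 rows; each row shifts and turns the commanded pose from where the row before left it, along the tool's axes as they then stand; what a row does not reach is not made up. A row lasts 1/12 s, in which the tool goes at most 41.7 mm and 7.16 degrees, less where a joint would pass 70% of its speed; a pose out of reach is approached as far as the arm can. A call is refused whole if a number of a shift passes 41.7 or a number of a turn 0.125, either way. A call with a gripper value outside its range is refused whole. The fingers move at their own pace and stop on an object; "grip_force" is the grip in N (left out, the last holds). Time passes only in rows, so rows that do not move let the fingers close, or fill a call up. It gives the time, the measured TCP pose, the force and the opening at its end, in the units of the state.
- bot.get_obs(): the state, without advancing time (a new reading comes with each control period).
- bot.get_image(name): name is "scene" or "side" or "wrist"; returns (picture, depth): 400x640x3 uint8, red, green, blue; 400x640 float32, mm along the optical axis (not along the pixel's ray), 0 where there is no reading.
- bot.get_calibration(name): a dict with "fov_y" (degrees; the focal length in pixels is half the picture's height over the tangent of half this angle, whatever the lens; pixels are square), "cx", "cy" (the principal point, pixels), "eye" and "rotation" of the camera in the world. Camera axes: x right, y up, looking along -z (the intrinsics and any distortion apply to the point x, -y, -z); pixel columns grow to the right and rows downward; lengths in mm; the calibration is good to about 2 mm. A picture is of the moment at which its call begins: read the wrist's pose just before it. get_calibration takes no time and is no camera call; for the wrist camera it gives the pose at the moment of the call.
- bot.hand_in(): hands the job in, once; it reports no verdict.
Trained networks look in the newest picture that a camera, given by its name, has taken for a name from the list of things; names that differ only in an ending like _2 or _b are one class to them, and where a whole thing is asked for, a point or a joint stands for the part that bears it (a point fixed in the world has none). Each returns a list of dicts, best first, with "conf" (0 to 1); they miss things now and then, are a little off and sometimes report something else, mostly with a low value. They report only what shows in the picture. A call takes as long as a camera call.
- bot.recognise(camera, query): "pixel" ([column, row] in pixels, amid what is visible of it).
The state is a dict: "clock": time; "q": joint angles; "qd": joint speeds; "effort": joint torques, N m; "tool_pos": TCP position; "tcp_rot": TCP orientation; "force": force on the tool from outside, world axes, zero at the start; "torque": the same for the moment, N m; "finger_gap": opening from 0.0 (shut) to 1.0 (fully open).
Only numpy, scipy, OpenCV 4.12 (cv2) and the standard library are available. Lean on these libraries where they do the work, as an engineer would, in place of code of your own. Each camera call takes 0.05 s, during which the arm holds its last target.

## Working session

There is one attempt and no reset: what is moved stays moved. The work goes in short steps, Python scripts to look and compute and a tool call to move; the robot and the scene stay as the last step left them, time stands still between calls to the robot, and variables do not carry over. Pictures are saved under pics/ and viewed, and the job is handed in when it is done.

Besides the shell and the picture viewer there is one more tool, called after "Call:" as name(argument=value, ...), one argument or row to a line, values as JSON. play_rows: Moves the arm, as the interface text tells. Its arguments: {"type":"object","properties":{"commands":{"type":"array","items":{"type":"array","items":{"type":"number"}}},"grip_force":{"type":"number"}},"required":["commands"]}

```bash
mkdir -p pics; cat > h.py <<'E'
import numpy as np,cv2
from station import bot
def cal(n):
    c=bot.get_calibration(n); return c
def save(n,f):
    im,d=bot.get_image(n); cv2.imwrite('pics/'+f+'.png',im[:,:,::-1]); np.savez('pics/'+f+'.npz',im=im,d=d,cal=np.array([cal(n)],dtype=object)); return im,d
def ray(c):
    f=200/np.tan(np.radians(c['fov_y'])/2)
    return f
def cloud(c,d):
    f=ray(c); v,u=np.mgrid[0:400,0:640]
    P=np.stack([(u-c['cx'])/f*d,-(v-c['cy'])/f*d,-d],-1)
    return P@np.array(c['rotation']).T+np.array(c['eye'])
def st():
    o=bot.get_obs(); print({k:np.round(o[k],3) for k in ('clock','tool_pos','tcp_rot','force','finger_gap','q')})
E
python3 - <<'E'
from h import *
st()
for n in('scene','side','wrist'):
    save(n,n+'0'); print(n,cal(n))
E
```

```text
{'clock': np.float64(0.0), 'tool_pos': array([6.24398e+02, 7.60000e-02, 2.21470e+02]), 'tcp_rot': array([ 0.707,  0.707, -0.001, -0.001]), 'force': array([ 0.011, -0.377, -0.873]), 'finger_gap': np.float64(0.997), 'q': array([-0.126,  0.221,  1.528, -0.   ,  1.395, -0.126])}
scene {'fov_y': 50.85876038400272, 'cx': 322.5487385723723, 'cy': 195.96558400743106, 'eye': array([-140.25958668, -391.40602866,  952.69486721]), 'rotation': array([ 0.3025389 , -0.17868833, -0.46056863,  0.81511793])}
side {'fov_y': 57.89235839423284, 'cx': 328.24481394937334, 'cy': 198.80781909800479, 'eye': array([174.45536229, 541.36393805, 640.55293775]), 'rotation': array([-0.11155428,  0.38416376,  0.88158437, -0.25056506])}
wrist {'fov_y': 67.5200896908042, 'cx': 315.0391295804854, 'cy': 200.68204916126854, 'eye': array([624.28945487,  80.14129493, 385.17695732]), 'rotation': array([-1.47371374e-01,  5.89268049e-04,  3.30625912e-04,  9.89080998e-01])}
```

View pics/scene0.png

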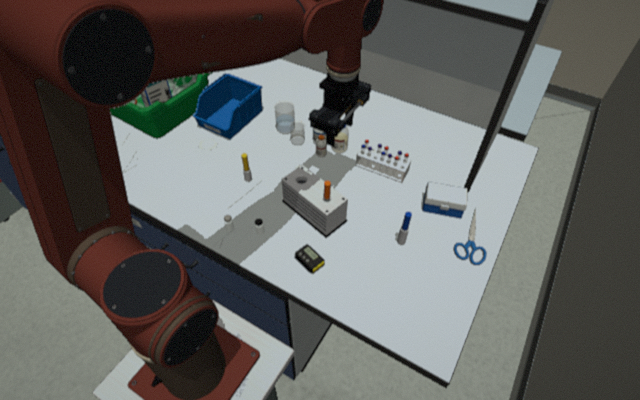

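View pics/side0.png

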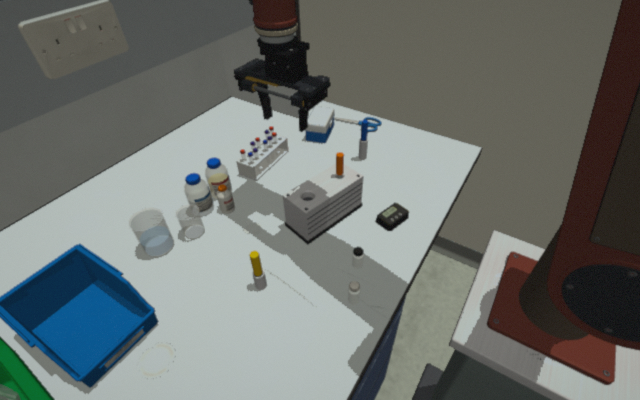

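View pics/wrist0.png

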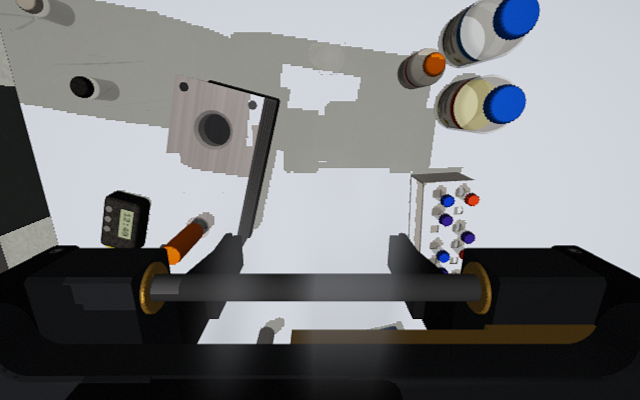

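```bash
cat >> h.py <<'E'
from scipy.spatial.transform import Rotation as R
def cloud(c,d):
    f=ray(c); v,u=np.mgrid[0:400,0:640]
    P=np.stack([(u-c['cx'])/f*d,-(v-c['cy'])/f*d,-d],-1)
    return P@R.from_quat(c['rotation']).as_matrix().T+np.array(c['eye'])
def load(f):
    z=np.load('pics/'+f+'.npz',allow_pickle=True); c=z['cal'][0]; return z['im'],z['d'],c,cloud(c,z['d'])
def colmask(im):
    h=cv2.cvtColor(im,cv2.COLOR_RGB2HSV); H,S,V=h[...,0],h[...,1],h[...,2]
    return dict(orange=(H>=5)&(H<17)&(S>150)&(V>80),yellow=(H>=18)&(H<32)&(S>150)&(V>80),blue=(H>105)&(H<122)&(S>150)&(V>60))
E
python3 - <<'E'
from h import *
for f,wins in (('scene0',dict(orange=(310,170,345,205),yellow=(235,145,260,185),blue=(395,205,415,245))),('side0',dict(orange=(330,145,350,180),yellow=(245,245,270,285),blue=(355,115,370,150)))):
    im,d,c,P=load(f); m=colmask(im)
    for k,(a,b,e,g) in wins.items():
        w=np.zeros((400,640),bool); w[b:g,a:e]=1
        w&=m[k]&(d>0); Q=P[w]; 
        print(f,k,len(Q),np.percentile(Q,[2,50,98],axis=0).round(1).tolist())
        # axis: fit circle radius 9
        from scipy.optimize import least_squares
        Q=Q[(Q[:,2]<Q[:,2].max()-4)]
        s=least_squares(lambda p:np.hypot(Q[:,0]-p[0],Q[:,1]-p[1])-9,Q[:,:2].mean(0)+8*(Q[:,:2].mean(0)-c['eye'][:2])/np.linalg.norm(Q[:,:2].mean(0)-c['eye'][:2]),loss='soft_l1')
        print('  axis',s.x.round(1))
    # block top
    T=(abs(P[...,2]-100)<6)&(abs(P[...,0]-550)<250)&(abs(P[...,1])<250)&(d>0)
    n,l,s_,cc=cv2.connectedComponentsWithStats(T.astype(np.uint8))
    for i in np.argsort(-s_[1:,4])[:2]+1:
        Q=P[l==i]; print(f,'top',s_[i],np.median(Q[:,2]),cv2.minAreaRect(Q[:,:2].astype(np.float32)))
E
```

```text
scene0 orange 76 [[493.7, -40.5, 110.5], [498.0, -35.6, 147.6], [507.1, -29.1, 163.9]]
  axis [503.9 -31.4]
scene0 yellow 61 [[510.4, 247.6, 52.4], [513.7, 252.4, 86.2], [522.1, 257.6, 108.5]]
  axis [520.4 257.4]
scene0 blue 72 [[538.0, -251.8, 74.5], [541.8, -246.8, 105.5], [549.3, -241.3, 127.5]]
  axis [ 548.9 -243.4]
scene0 top [ 281  165   67   52 1384] 100.84391363498588 ((515.8877563476562, 15.864990234375), (182.2406768798828, 84.15190887451172), 75.72563934326172)
scene0 top [403 219   5   5  18] 98.85295154702777 ((541.0234375, -243.36508178710938), (6.909242153167725, 12.957452774047852), 0.6590874791145325)
side0 orange 125 [[496.5, -36.7, 110.7], [501.5, -29.4, 141.4], [507.6, -26.4, 163.4]]
  axis [505.3 -36.5]
side0 yellow 180 [[511.0, 248.9, 49.4], [515.2, 258.0, 85.5], [524.0, 262.1, 107.1]]
  axis [520.5 252.7]
side0 blue 94 [[542.1, -252.7, 71.0], [547.8, -241.7, 104.3], [554.2, -237.5, 126.1]]
  axis [ 550.6 -249.1]
side0 top [ 283  164   81   51 1775] 100.4652716707385 ((517.653076171875, 12.9451904296875), (182.05435180664062, 83.7777099609375), 75.74246978759766)
side0 top [186 174  15  11  69] 101.16685414474375 ((785.0528564453125, 155.91075134277344), (33.81703186035156, 19.550262451171875), 70.65792846679688)
```

Call:
play_rows(
  commands=[
    [1,-7,-24,0,0],
    [1,-7,-24,0,0],
    [1,-7,-24,0,0],
    [1,-7,-24,0,0],
    [1,-6,-24,0,0],
  ],
  grip_force=25,
)

```text
clock: 0.57
tool_pos: [503.6, -34.2, 222.0]
tcp_rot: [0.707, 0.707, -0.0, -0.0]
force: [0.1, -0.1, 0.6]
finger_gap: 1.0
```

Call:
play_rows(
  commands=[
    [1,0,0,25,0],
    [1,0,0,25,0],
    [1,0,0,25,0],
    [1,0,0,20,0],
    [1,0,0,5,0],
  ],
)

```text
clock: 0.98
tool_pos: [502.1, -33.4, 118.6]
tcp_rot: [0.707, 0.707, -0.002, -0.003]
force: [0.8, 0.3, -0.3]
finger_gap: 0.997
```

```bash
python3 - <<'E'
from h import *
st(); save('side','side1');save('scene','scene1');save('wrist','wrist1')
im=np.hstack([load('side1')[0][100:300,220:420],load('scene1')[0][100:300,200:400]])
cv2.imwrite('pics/c1.png',cv2.resize(im,None,fx=2,fy=2)[:,:,::-1])
E
```

```text
{'clock': np.float64(0.983), 'tool_pos': array([502.083, -33.42 , 118.642]), 'tcp_rot': array([ 0.707,  0.707, -0.002, -0.003]), 'force': array([ 0.836,  0.332, -0.269]), 'finger_gap': np.float64(0.997), 'q': array([-0.223,  0.036,  1.934, -0.   ,  1.178, -0.223])}
```

View pics/c1.png

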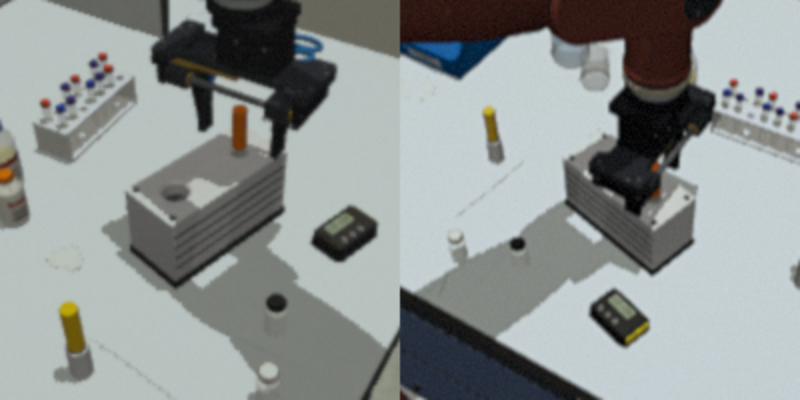

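View pics/wrist1.png

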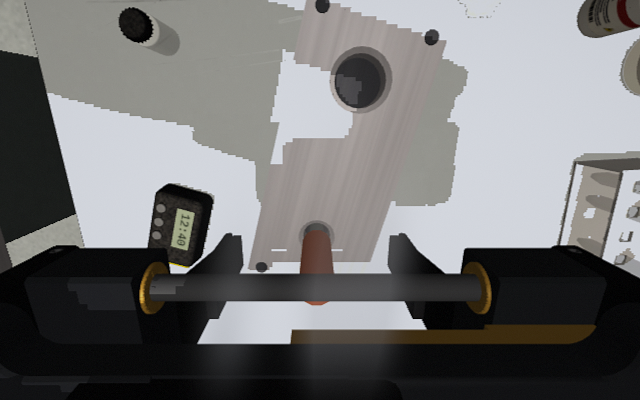

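The gripper straddles the orange handle (wrist image about (317,265)), with the well at (360,80). I'm closing now.

Call:
play_rows(
  commands=[
    [0,0,2,0,0],
    [0,0,0,0,0],
    [0,0,0,0,0],
    [0,0,0,0,0],
    [0,0,0,0,0],
  ],
  grip_force=25,
)

```text
clock: 1.55
tool_pos: [507.4, -34.1, 123.1]
tcp_rot: [0.707, 0.707, 0.0, 0.0]
force: [-0.7, 0.0, -0.4]
finger_gap: 0.705
```

```bash
python3 - <<'E'
from h import *
st()
im,d,c,P=load('wrist1')
T=(abs(P[...,2]-100)<5)&(d>0)&(P[...,1]>-20)
n,l,s_,cc=cv2.connectedComponentsWithStats(T.astype(np.uint8))
i=np.argmax(s_[1:,4])+1; Q=P[l==i]; print(s_[i],np.median(Q[:,2]),Q.min(0),Q.max(0),cv2.minAreaRect(Q[:,:2].astype(np.float32)))
# well: inner ring pixels
m=(l==i).astype(np.uint8)
cs,h=cv2.findContours(m,cv2.RETR_CCOMP,cv2.CHAIN_APPROX_NONE)
for k,cn in enumerate(cs):
    if h[0][k][3]>=0 and cv2.contourArea(cn)>300:
        q=P[cn[:,0,1],cn[:,0,0]]; print('hole',cv2.minEnclosingCircle(q[:,:2].astype(np.float32)),cv2.fitEllipse(q[:,:2].astype(np.float32)))
E
```

```text
{'clock': np.float64(1.55), 'tool_pos': array([507.362, -34.055, 123.135]), 'tcp_rot': array([0.707, 0.707, 0.   , 0.   ]), 'force': array([-0.68 ,  0.002, -0.388]), 'finger_gap': np.float64(0.705), 'q': array([-0.222,  0.037,  1.923, -0.   ,  1.18 , -0.222])}
[  260     0   193   217 27232] 102.79741330616223 [468.72253673 -19.99619258  95.04788719] [579.20230951 102.3386111  104.97870238] ((523.9937744140625, 35.706424713134766), (135.00949096679688, 80.44291687011719), 75.46172332763672)
hole ((530.5808715820312, 61.89645767211914), 15.333621978759766) ((530.5747680664062, 61.92827606201172), (29.96231460571289, 30.16877555847168), 118.36212158203125)
```

Call:
play_rows(
  commands=[
    [0,0,0,0,0],
    [0,0,0,0,0],
    [0,0,0,0,0],
    [0,0,0,0,0],
    [0,0,0,0,0],
  ],
)

```text
clock: 1.97
tool_pos: [507.0, -34.0, 122.5]
tcp_rot: [0.707, 0.707, -0.0, -0.0]
force: [0.8, -0.3, -0.2]
finger_gap: 0.33
```

Call:
play_rows(
  commands=[
    [0,0,0,0,0],
    [0,0,0,0,0],
    [0,0,0,0,0],
    [0,0,0,0,0],
    [0,0,0,0,0],
  ],
)

```text
clock: 2.38
tool_pos: [507.0, -34.0, 122.5]
tcp_rot: [0.707, 0.707, 0.0, 0.0]
force: [-0.1, 0.1, -0.7]
finger_gap: 0.2
```

Call:
play_rows(
  commands=[
    [0,0,0,-10,0],
    [0,0,0,-20,0],
    [0,0,0,-25,0],
    [0,0,0,-25,0],
    [0,0,0,-25,0],
  ],
)

```text
clock: 2.8
tool_pos: [506.7, -33.9, 229.2]
tcp_rot: [0.707, 0.707, -0.0, -0.0]
force: [1.2, 0.1, -0.4]
finger_gap: 0.197
```

Call:
play_rows(
  commands=[
    [0,16,3,0,0],
    [0,20,5,0,0],
    [0,20,5,0,0],
    [0,20,5,0,0],
    [0,20,5,0,0],
  ],
)

```text
clock: 3.22
tool_pos: [530.1, 62.9, 228.4]
tcp_rot: [0.707, 0.707, 0.0, 0.0]
force: [0.5, -0.3, 0.2]
finger_gap: 0.2
```

Call:
play_rows(
  commands=[
    [0,0,0,0,0],
    [0,0,0,0,0],
    [0,0,0,0,0],
    [0,0,0,0,0],
    [0,0,0,0,0],
  ],
)

```text
clock: 3.63
tool_pos: [529.9, 61.2, 227.7]
tcp_rot: [0.707, 0.707, -0.0, 0.0]
force: [-0.5, 0.6, -0.2]
finger_gap: 0.203
```

```bash
python3 - <<'E'
from h import *
st(); save('side','side2');save('scene','scene2')
im=np.hstack([load('side2')[0][80:280,210:410],load('scene2')[0][80:280,200:400]])
cv2.imwrite('pics/c2.png',cv2.resize(im,None,fx=2,fy=2)[:,:,::-1])
for f in('side2','scene2'):
    im,d,c,P=load(f); m=colmask(im)['orange']&(P[...,2]>100)&(d>0)&(abs(P[...,0]-530)<30)&(abs(P[...,1]-62)<30)
    print(f,m.sum(),np.percentile(P[m],[2,50,98],axis=0).round(1).tolist() if m.sum() else 0)
    s=(P[...,2]>112)&(P[...,2]<195)&(d>0)&(abs(P[...,0]-530)<20)&(abs(P[...,1]-62)<20)
    Q=P[s]; print(len(Q),[ (z,np.median(Q[abs(Q[:,2]-z)<8],axis=0).round(1).tolist()) for z in (120,135,150,165,180,190)])
E
```

```text
{'clock': np.float64(3.633), 'tool_pos': array([529.882,  61.153, 227.671]), 'tcp_rot': array([ 0.707,  0.707, -0.   ,  0.   ]), 'force': array([-0.452,  0.62 , -0.193]), 'finger_gap': np.float64(0.203), 'q': array([-0.033, -0.003,  1.759, -0.   ,  1.386, -0.032])}
side2 124 [[521.5, 59.3, 215.7], [528.7, 67.2, 246.3], [536.0, 69.7, 268.2]]
130 [(120, [527.9, 63.3, 123.6]), (135, [526.9, 62.8, 135.6]), (150, [526.8, 62.5, 150.0]), (165, [526.2, 62.8, 164.3]), (180, [526.8, 62.7, 179.4]), (190, [526.8, 63.0, 188.9])]
scene2 18 [[500.7, 51.0, 235.3], [504.5, 57.0, 601.8], [527.2, 78.0, 606.1]]
68 [(120, [526.2, 61.8, 122.2]), (135, [524.9, 60.1, 134.7]), (150, [525.1, 60.1, 151.8]), (165, [525.8, 60.5, 164.8]), (180, [525.2, 60.8, 179.1]), (190, [525.0, 59.1, 189.5])]
```

View pics/c2.png

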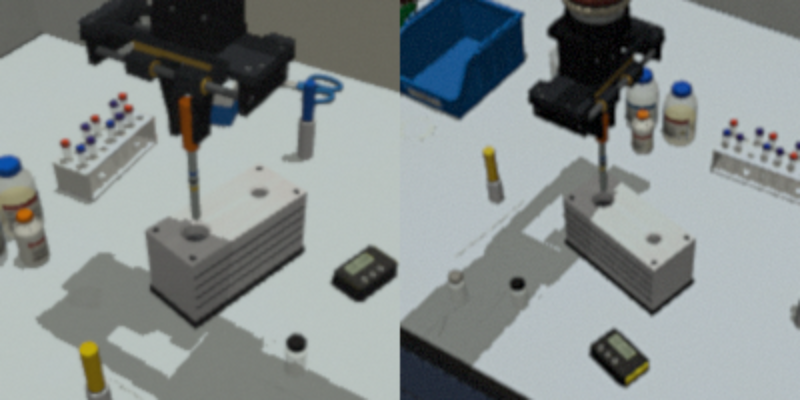

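The rod hangs straight over the well: in the side view it runs from the handle near (303,140) down to the tip at the well rim near (307,190). The next move lowers it.

Call:
play_rows(
  commands=[
    [0,0,0,8,0],
    [0,0,0,11,0],
    [0,0,0,12,0],
    [0,0,0,12,0],
    [0,0,0,10,0],
  ],
)

```text
clock: 4.15
tool_pos: [529.0, 62.0, 172.0]
tcp_rot: [0.707, 0.707, -0.001, -0.001]
force: [0.1, -0.1, -0.9]
finger_gap: 0.198
```

Call:
play_rows(
  commands=[
    [0,0,0,2,0],
    [0,0,0,1,0],
    [0,0,0,1,0],
    [0,0,0,1,0],
    [0,0,0,0,0],
  ],
)

```text
clock: 4.57
tool_pos: [530.4, 62.0, 170.0]
tcp_rot: [0.707, 0.707, 0.0, 0.0]
force: [-0.6, -0.3, -0.7]
finger_gap: 0.197
```

Call:
play_rows(
  commands=[
    [0,0,0,1,0],
    [0,0,0,1,0],
    [0,0,0,1,0],
    [0,0,0,1,0],
    [0,0,0,0,0],
  ],
)

```text
clock: 4.98
tool_pos: [529.8, 62.0, 165.3]
tcp_rot: [0.707, 0.707, -0.0, -0.0]
force: [-1.1, 0.1, -1.0]
finger_gap: 0.201
```

Call:
play_rows(
  commands=[
    [0,0,0,1,0],
    [0,0,0,1,0],
    [0,0,0,1,0],
    [0,0,0,1,0],
    [0,0,0,1,0],
  ],
)

```text
clock: 5.4
tool_pos: [530.0, 62.0, 160.4]
tcp_rot: [0.707, 0.707, -0.0, -0.0]
force: [-0.4, -0.2, -1.0]
finger_gap: 0.199
```

Call:
play_rows(
  commands=[
    [0,0,0,1,0],
    [0,0,0,1,0],
    [0,0,0,1,0],
    [0,0,0,1,0],
    [0,0,0,1,0],
  ],
)

```text
clock: 5.82
tool_pos: [530.0, 62.0, 155.4]
tcp_rot: [0.707, 0.707, -0.0, -0.0]
force: [-0.7, -0.1, -1.2]
finger_gap: 0.203
```

Call:
play_rows(
  commands=[
    [0,0,0,1,0],
    [0,0,0,1,0],
    [0,0,0,1,0],
    [0,0,0,1,0],
    [0,0,0,1,0],
  ],
)

```text
clock: 6.23
tool_pos: [530.0, 62.0, 150.5]
tcp_rot: [0.707, 0.707, 0.0, 0.0]
force: [-0.2, 0.3, -1.4]
finger_gap: 0.201
```

Call:
play_rows(
  commands=[
    [0,0,0,1,0],
    [0,0,0,1,0],
    [0,0,0,1,0],
    [0,0,0,1,0],
    [0,0,0,0,0],
  ],
)

```text
clock: 6.65
tool_pos: [531.0, 62.0, 148.7]
tcp_rot: [0.707, 0.707, 0.001, 0.001]
force: [-2.8, 0.4, 10.9]
finger_gap: 0.201
```

Call:
play_rows(
  commands=[
    [0,0,0,1,0],
    [0,0,0,1,0],
    [0,0,0,0,0],
    [0,0,0,0,0],
    [0,0,0,0,0],
  ],
)

```text
clock: 7.07
tool_pos: [531.9, 62.0, 148.5]
tcp_rot: [0.707, 0.707, 0.001, 0.002]
force: [-4.8, -0.0, 19.0]
finger_gap: 0.197
```

Contact force is 11–19 N at TCP z of about 148.6, which puts the tip near 38 and the depth near 62 mm. That points to the long plug, so I'm checking the rings before going on.

```bash
python3 - <<'E'
from h import *
st(); save('side','side3');save('scene','scene3')
im=np.hstack([cv2.resize(load('side3')[0][150:220,270:340],(400,400),interpolation=2),cv2.resize(load('scene3')[0][140:210,270:340],(400,400),interpolation=2)])
cv2.imwrite('pics/c3.png',im[:,:,::-1])
E
```

```text
{'clock': np.float64(7.067), 'tool_pos': array([531.85 ,  61.971, 148.459]), 'tcp_rot': array([0.707, 0.707, 0.001, 0.002]), 'force': array([-4.7890e+00, -1.0000e-02,  1.9032e+01]), 'finger_gap': np.float64(0.197), 'q': array([-0.031,  0.07 ,  1.838, -0.   ,  1.229, -0.031])}
```

View pics/c3.png

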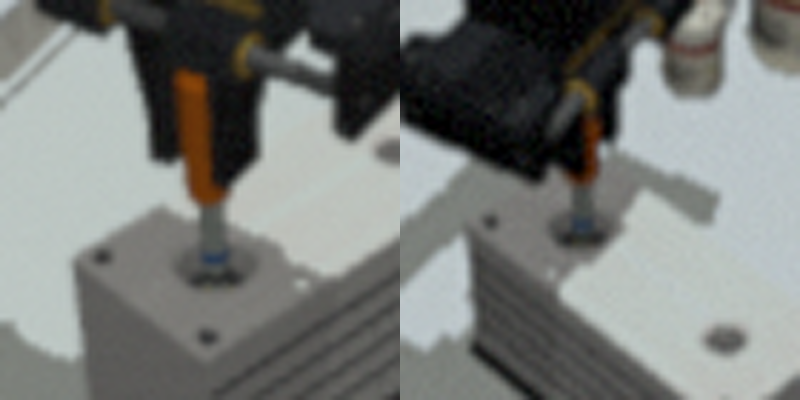

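Both views show the blue ring just at the rim with the black ring down in the well. That agrees with the force reading, so the long plug is the match. Next I put the rod back.

Call:
play_rows(
  commands=[
    [0,0,0,-8,0],
    [0,0,0,-15,0],
    [0,0,0,-20,0],
    [0,0,0,-20,0],
    [0,0,0,-20,0],
  ],
)

```text
clock: 7.58
tool_pos: [529.7, 62.0, 228.1]
tcp_rot: [0.707, 0.707, -0.0, -0.0]
force: [0.8, 0.0, -0.4]
finger_gap: 0.202
```

Call:
play_rows(
  commands=[
    [0,-16,-5,0,0],
    [0,-20,-5,0,0],
    [0,-20,-5,0,0],
    [0,-20,-5,0,0],
    [0,-20,-5,0,0],
  ],
)

```text
clock: 8.0
tool_pos: [504.6, -34.8, 227.5]
tcp_rot: [0.707, 0.707, -0.0, -0.0]
force: [-0.4, 0.6, -0.3]
finger_gap: 0.199
```

Call:
play_rows(
  commands=[
    [0,0,0,0,0],
    [0,0,0,0,0],
    [0,0,0,0,0],
    [0,0,0,0,0],
    [0,0,0,0,0],
  ],
)

```text
clock: 8.42
tool_pos: [505.1, -33.2, 227.5]
tcp_rot: [0.707, 0.708, 0.0, -0.0]
force: [0.5, -0.1, 0.0]
finger_gap: 0.198
```

```bash
python3 - <<'E'
from h import *
st(); save('side','side4');save('scene','scene4')
im=np.hstack([cv2.resize(load('side4')[0][110:210,290:390],(400,400),interpolation=2),cv2.resize(load('scene4')[0][120:220,270:370],(400,400),interpolation=2)])
cv2.imwrite('pics/c4.png',im[:,:,::-1])
for f in('side4','scene4'):
    im,d,c,P=load(f)
    s=(P[...,2]>110)&(P[...,2]<195)&(d>0)&(abs(P[...,0]-505)<20)&(abs(P[...,1]+34)<20)
    Q=P[s]; print(len(Q),Q[:,2].min(),[ (z,np.median(Q[abs(Q[:,2]-z)<8],axis=0).round(1).tolist()) for z in (120,135,150,165,180,190)])
E
```

```text
{'clock': np.float64(8.417), 'tool_pos': array([505.136, -33.198, 227.498]), 'tcp_rot': array([ 0.707,  0.708,  0.   , -0.   ]), 'force': array([ 0.542, -0.145,  0.028]), 'finger_gap': np.float64(0.198), 'q': array([-0.222, -0.07 ,  1.824,  0.   ,  1.387, -0.223])}
110 118.63975529140373 [(120, [502.7, -32.6, 123.4]), (135, [501.8, -32.0, 135.3]), (150, [502.7, -31.3, 149.6]), (165, [502.3, -31.0, 165.2]), (180, [502.3, -31.5, 180.1]), (190, [502.2, -31.5, 188.1])]
79 119.19545983967771 [(120, [500.5, -34.1, 124.8]), (135, [501.0, -32.5, 134.6]), (150, [500.7, -33.2, 150.7]), (165, [500.5, -32.7, 165.6]), (180, [500.7, -32.6, 178.5]), (190, [501.4, -32.1, 188.7])]
```

View pics/c4.png

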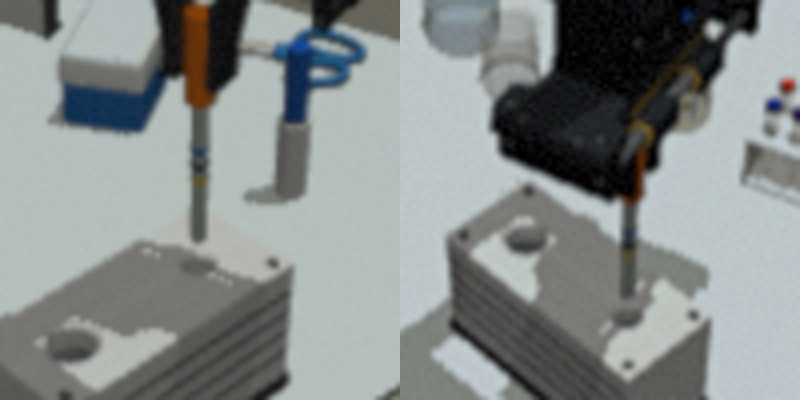

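Both views show the rod upright over the parking hole, with the tip at about z 117 and the axis near (505,-33.5). I'm lowering it in.

Call:
play_rows(
  commands=[
    [0,-1,0,5,0],
    [0,0,0,8,0],
    [0,0,0,8,0],
    [0,0,0,8,0],
    [0,0,0,8,0],
  ],
)

```text
clock: 8.93
tool_pos: [504.5, -34.9, 189.1]
tcp_rot: [0.707, 0.707, -0.0, -0.001]
force: [0.4, -0.1, -1.5]
finger_gap: 0.2
```

Call:
play_rows(
  commands=[
    [0,0,0,12,0],
    [0,0,0,12,0],
    [0,0,0,12,0],
    [0,0,0,12,0],
    [0,0,0,6,0],
  ],
)

```text
clock: 9.35
tool_pos: [503.8, -34.8, 134.0]
tcp_rot: [0.707, 0.707, -0.001, -0.001]
force: [-1.2, -0.2, -0.8]
finger_gap: 0.198
```

Call:
play_rows(
  commands=[
    [0,0,0,4,0],
    [0,0,0,3,0],
    [0,0,0,2,0],
    [0,0,0,1,0],
    [0,0,0,0,0],
  ],
)

```text
clock: 9.77
tool_pos: [505.3, -35.1, 126.8]
tcp_rot: [0.707, 0.707, 0.0, 0.0]
force: [0.2, 0.1, -0.3]
finger_gap: 0.196
```

Next, 3 mm more and release.

Call:
play_rows(
  commands=[
    [0,0,0,1,0],
    [0,0,0,1,0],
    [0,0,0,1,0],
    [0,0,0,0,0],
    [0,0,0,0,0],
  ],
)

```text
clock: 10.18
tool_pos: [505.0, -35.0, 123.6]
tcp_rot: [0.707, 0.707, 0.0, 0.0]
force: [0.3, -0.5, -0.7]
finger_gap: 0.199
```

Call:
play_rows(
  commands=[
    [0.6,0,0,0,0],
    [0.8,0,0,0,0],
    [0.9,0,0,0,0],
    [1,0,0,0,0],
    [1,0,0,0,0],
  ],
)

```text
clock: 10.6
tool_pos: [505.0, -35.0, 123.6]
tcp_rot: [0.707, 0.707, 0.0, 0.0]
force: [0.3, -0.4, -0.1]
finger_gap: 0.493
```

Call:
play_rows(
  commands=[
    [1,0,0,0,0],
    [1,0,0,-10,0],
    [1,0,0,-20,0],
    [1,0,0,-35,0],
    [1,0,0,-35,0],
  ],
)

```text
clock: 11.02
tool_pos: [503.9, -34.8, 224.2]
tcp_rot: [0.707, 0.707, -0.001, -0.001]
force: [0.1, -0.1, -0.4]
finger_gap: 0.872
```

```bash
python3 - <<'E'
from h import *
st(); save('side','side5');save('scene','scene5')
im=np.hstack([cv2.resize(load('side5')[0][110:210,290:390],(400,400),interpolation=2),cv2.resize(load('scene5')[0][120:220,270:370],(400,400),interpolation=2)])
cv2.imwrite('pics/c5.png',im[:,:,::-1])
for f in('side5','scene5'):
    im,d,c,P=load(f); m=colmask(im)['orange']&(d>0)&(abs(P[...,0]-505)<20)&(abs(P[...,1]+34)<20)&(P[...,2]<190)
    Q=P[m]; print(len(Q),np.percentile(Q,[2,50,98],axis=0).round(1).tolist())
E
```

```text
{'clock': np.float64(11.017), 'tool_pos': array([503.902, -34.755, 224.233]), 'tcp_rot': array([ 0.707,  0.707, -0.001, -0.001]), 'force': array([ 0.131, -0.065, -0.448]), 'finger_gap': np.float64(0.872), 'q': array([-0.225, -0.068,  1.829,  0.   ,  1.384, -0.225])}
109 [[495.8, -37.1, 111.3], [500.1, -29.5, 140.0], [507.0, -26.7, 163.6]]
81 [[493.6, -41.5, 110.7], [497.2, -36.8, 142.8], [504.0, -29.9, 164.7]]
```

View pics/c5.png

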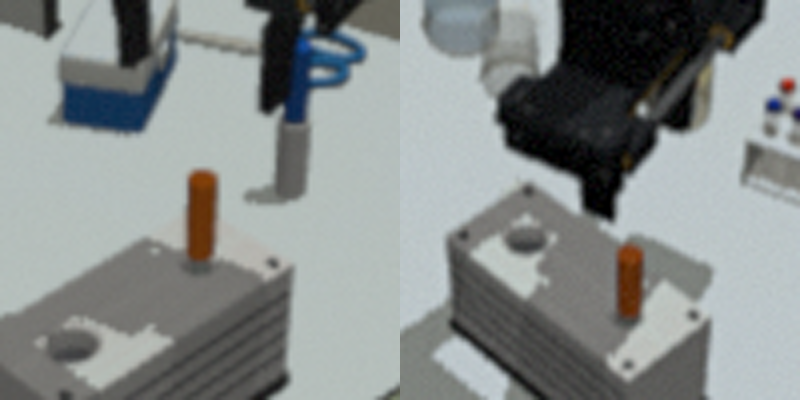

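```bash
python3 - <<'E'
from h import *
for f in('side5','scene0'):
    im,d,c,P=load(f)
    m=(d>0)&(abs(P[...,0]-550)<180)&(abs(P[...,1]+246)<120)&(P[...,2]>15)&(P[...,2]<200)&(np.hypot(P[...,0]-550,P[...,1]+246)>20)
    Q=P[m]; print(f,len(Q),np.percentile(Q,[2,50,98],axis=0).round(1).tolist() if len(Q) else'')
    b=(d>0)&(np.hypot(P[...,0]-550,P[...,1]+246)<20)&(P[...,2]>25)&(P[...,2]<135)
    Q=P[b]
    for z in (40,55,80,95,110): print(z,np.median(Q[abs(Q[:,2]-z)<8],axis=0).round(1))
E
```

```text
side5 400 [[685.4, -357.4, 16.3], [707.0, -255.1, 47.5], [728.9, -241.9, 64.7]]
40 [ 546.4 -239.5   40.5]
55 [ 545.  -239.3   55.1]
80 [ 546.3 -242.6   80.4]
95 [ 544.3 -243.3   95.7]
110 [ 544.6 -243.3  109.9]
scene0 827 [[684.0, -357.0, 16.4], [705.7, -296.9, 55.7], [728.4, -243.7, 65.7]]
40 [ 539.7 -246.6   41.3]
55 [ 539.9 -248.5   54.2]
80 [ 542.5 -247.3   80.5]
95 [ 541.8 -245.7   95.1]
110 [ 541.6 -246.2  110.7]
```

Call:
play_rows(
  commands=[
    [1,-40,9,0,0],
    [1,-40,9,0,0],
    [1,-40,9,0,0],
    [1,-40,9,0,0],
    [1,-40,9,0,0],
  ],
)

```text
clock: 11.53
tool_pos: [550.1, -236.8, 223.9]
tcp_rot: [0.707, 0.707, 0.0, 0.0]
force: [1.3, 0.9, -0.1]
finger_gap: 0.998
```

Call:
play_rows(
  commands=[
    [1,-11,0,0,0],
    [1,0,0,0,0],
    [1,0,0,0,0],
    [1,0,0,0,0],
    [1,0,0,0,0],
  ],
)

```text
clock: 11.95
tool_pos: [550.0, -244.4, 223.7]
tcp_rot: [0.707, 0.708, 0.0, -0.0]
force: [-0.2, 0.2, -0.6]
finger_gap: 0.998
```

```bash
python3 - <<'E'
from h import *
st(); save('side','side6');save('wrist','wrist6');save('scene','scene6')
im=np.hstack([cv2.resize(load('side6')[0][70:190,300:420],(400,400),interpolation=2),cv2.resize(load('scene6')[0][140:260,340:460],(400,400),interpolation=2)])
cv2.imwrite('pics/c6.png',im[:,:,::-1])
E
```

```text
{'clock': np.float64(11.95), 'tool_pos': array([ 549.982, -244.38 ,  223.683]), 'tcp_rot': array([ 0.707,  0.708,  0.   , -0.   ]), 'force': array([-0.178,  0.187, -0.584]), 'finger_gap': np.float64(0.998), 'q': array([-0.549,  0.165,  1.588,  0.   ,  1.389, -0.551])}
```

View pics/c6.png

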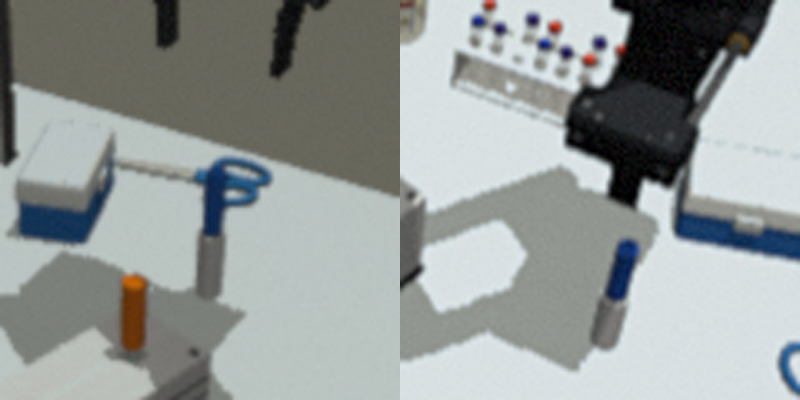

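View pics/wrist6.png

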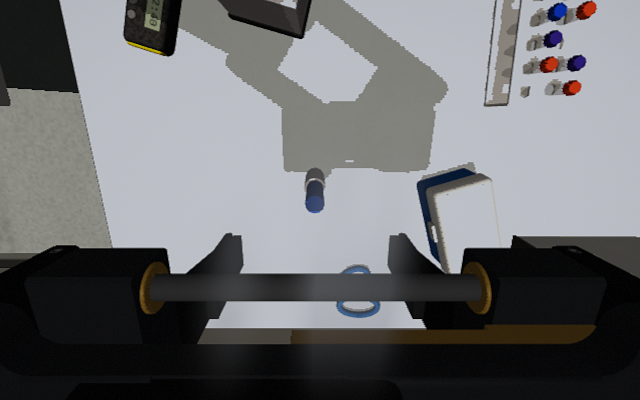

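```bash
python3 - <<'E'
from h import *
im,d,c,P=load('wrist6'); v,u=np.mgrid[:400,:640]
m=colmask(im)['blue']&(d>0)&(abs(u-315)<15)&(abs(v-195)<25)
Q=P[m];t=Q[Q[:,2]>Q[:,2].max()-5];print(len(Q),Q.min(0),Q.max(0)); print('top',len(t),t.mean(0),t.min(0),t.max(0))
E
```

```text
19 [ 541.50254658 -255.28790338  124.99235287] [ 552.5182922  -244.35801795  127.47800251]
top 19 [ 547.01077185 -251.92511408  126.19978094] [ 541.50254658 -255.28790338  124.99235287] [ 552.5182922  -244.35801795  127.47800251]
```

```bash
python3 - <<'E'
from h import *
im,d,c,P=load('wrist6'); v,u=np.mgrid[:400,:640]
m=(d>0)&(abs(u-315)<20)&(abs(v-195)<30)&(P[...,2]>20)
Q=P[m]; t=Q[Q[:,2]>121]; print(len(t),cv2.minEnclosingCircle(t[:,:2].astype(np.float32)),t.mean(0))
for z in (40,60,100):
    t=Q[abs(Q[:,2]-z)<8]; print(z,len(t),t.min(0),t.max(0))
E
```

```text
292 ((549.5797119140625, -246.98451232910156), 8.92471694946289) [ 549.60863309 -246.34585219  125.99420409]
40 51 [ 537.8259466  -246.27412136   32.37327961] [ 560.64754902 -235.18551066   47.96728051]
60 142 [ 538.32893902 -253.34238379   52.51274788] [ 561.11306007 -235.52960734   67.99171352]
100 68 [ 540.75289821 -246.31721134   92.19229056] [ 557.92085328 -238.2717269   107.70349661]
```

The top-face circle has radius 8.9 and centre (549.6,-247), which agrees with the scene and side cameras. I'm descending to grasp.

Call:
play_rows(
  commands=[
    [1,-1,0,35,0],
    [1,0,0,35,0],
    [1,0,0,35,0],
    [1,0,0,28,0],
    [1,0,0,14,0],
  ],
)

```text
clock: 12.52
tool_pos: [547.6, -244.8, 72.3]
tcp_rot: [0.707, 0.707, -0.001, -0.003]
force: [-0.3, 0.9, 0.2]
finger_gap: 0.998
```

Call:
play_rows(
  commands=[
    [0,0,0,0,0],
    [0,0,0,0,0],
    [0,0,0,0,0],
    [0,0,0,0,0],
    [0,0,0,0,0],
  ],
  grip_force=30,
)

```text
clock: 12.93
tool_pos: [551.5, -247.9, 79.0]
tcp_rot: [0.707, 0.707, 0.0, 0.002]
force: [-0.9, 0.4, -0.1]
finger_gap: 0.706
```

Call:
play_rows(
  commands=[
    [0,0,0,0,0],
    [0,0,0,0,0],
    [0,0,0,0,0],
    [0,0,0,0,0],
    [0,0,0,0,0],
  ],
)

```text
clock: 13.35
tool_pos: [549.9, -247.0, 76.6]
tcp_rot: [0.707, 0.707, -0.0, -0.0]
force: [0.1, -0.3, 1.1]
finger_gap: 0.324
```

Call:
play_rows(
  commands=[
    [0,0,0,0,0],
    [0,0,0,0,0],
    [0,0,0,0,0],
    [0,0,0,0,0],
    [0,0,0,0,0],
  ],
)

```text
clock: 13.77
tool_pos: [549.9, -246.9, 76.4]
tcp_rot: [0.707, 0.707, -0.0, -0.0]
force: [0.4, -0.1, -0.6]
finger_gap: 0.196
```

Call:
play_rows(
  commands=[
    [0,0,0,-15,0],
    [0,0,0,-30,0],
    [0,0,0,-35,0],
    [0,0,0,-35,0],
    [0,0,0,-35,0],
  ],
)

```text
clock: 14.18
tool_pos: [549.5, -246.7, 227.6]
tcp_rot: [0.707, 0.707, -0.0, -0.001]
force: [0.2, -0.5, -1.0]
finger_gap: 0.197
```

Call:
play_rows(
  commands=[
    [0,10,0,-25,0],
    [0,25,-2,0,0],
    [0,35,-3,0,0],
    [0,35,-3,0,0],
    [0,35,-2,0,0],
  ],
)

```text
clock: 14.6
tool_pos: [539.4, -105.8, 251.5]
tcp_rot: [0.707, 0.707, 0.0, -0.0]
force: [0.0, 0.4, -0.2]
finger_gap: 0.197
```

Call:
play_rows(
  commands=[
    [0,35,-2,0,0],
    [0,35,-2,0,0],
    [0,35,-2,0,0],
    [0,35,-2,0,0],
    [0,29,-2,0,0],
  ],
)

```text
clock: 15.02
tool_pos: [529.3, 64.3, 251.5]
tcp_rot: [0.707, 0.707, 0.0, -0.0]
force: [0.8, 0.6, -1.1]
finger_gap: 0.194
```

Call:
play_rows(
  commands=[
    [0,0,0,0,0],
    [0,0,0,0,0],
    [0,0,0,20,0],
    [0,0,0,20,0],
    [0,0,0,15,0],
  ],
)

```text
clock: 15.43
tool_pos: [529.7, 60.7, 195.1]
tcp_rot: [0.707, 0.707, -0.001, -0.0]
force: [-0.1, -0.8, -1.1]
finger_gap: 0.199
```

Call:
play_rows(
  commands=[
    [0,0,0,0,0],
    [0,0,0,0,0],
    [0,0,0,0,0],
    [0,0,0,0,0],
    [0,0,0,0,0],
  ],
)

```text
clock: 15.85
tool_pos: [530.9, 61.6, 198.0]
tcp_rot: [0.707, 0.707, 0.001, 0.001]
force: [-0.1, 1.2, -0.7]
finger_gap: 0.196
```

```bash
python3 - <<'E'
from h import *
st(); save('side','side7');save('scene','scene7')
im=np.hstack([cv2.resize(load('side7')[0][120:240,250:370],(400,400),interpolation=2),cv2.resize(load('scene7')[0][100:220,240:360],(400,400),interpolation=2)])
cv2.imwrite('pics/c7.png',im[:,:,::-1])
for f in('side7','scene7'):
    im,d,c,P=load(f)
    s=(P[...,2]>110)&(P[...,2]<195)&(d>0)&(abs(P[...,0]-530)<20)&(abs(P[...,1]-62)<20)
    Q=P[s]; print(len(Q),Q[:,2].min(),[ (z,np.median(Q[abs(Q[:,2]-z)<8],axis=0).round(1).tolist()) for z in (120,135,150,165,180)])
E
```

```text
{'clock': np.float64(15.85), 'tool_pos': array([530.899,  61.646, 197.972]), 'tcp_rot': array([0.707, 0.707, 0.001, 0.001]), 'force': array([-0.056,  1.206, -0.656]), 'finger_gap': np.float64(0.196), 'q': array([-0.032,  0.021,  1.792, -0.   ,  1.327, -0.032])}
287 124.64454737077654 [(120, [522.4, 67.7, 126.4]), (135, [524.3, 69.0, 134.2]), (150, [524.4, 69.2, 149.8]), (165, [524.9, 69.0, 164.2]), (180, [524.2, 67.5, 181.6])]
164 124.79347843692005 [(120, [524.0, 56.1, 126.3]), (135, [521.5, 59.1, 134.5]), (150, [520.9, 57.8, 150.9]), (165, [521.9, 58.9, 164.4]), (180, [522.6, 56.6, 181.2])]
```

View pics/c7.png

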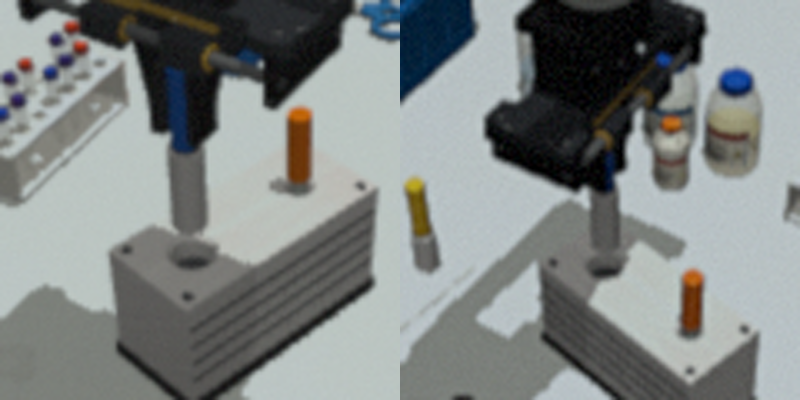

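The plug hangs upright over the well, with its axis near (531,62) against the well at (530.5,62). The bottom is at z of about 121. I'm lowering it through the mouth gently.

Call:
play_rows(
  commands=[
    [0,0,0,6,0],
    [0,0,0,8,0],
    [0,0,0,4,0],
    [0,0,0,3,0],
    [0,0,0,3,0],
  ],
)

```text
clock: 16.37
tool_pos: [529.6, 62.0, 171.6]
tcp_rot: [0.707, 0.707, -0.0, -0.0]
force: [0.1, 0.1, -1.6]
finger_gap: 0.202
```

Call:
play_rows(
  commands=[
    [0,0,0,3,0],
    [0,0,0,3,0],
    [0,0,0,3,0],
    [0,0,0,3,0],
    [0,0,0,3,0],
  ],
)

```text
clock: 16.78
tool_pos: [530.1, 62.0, 157.3]
tcp_rot: [0.707, 0.707, 0.0, 0.0]
force: [-0.7, -0.2, -0.9]
finger_gap: 0.199
```

Call:
play_rows(
  commands=[
    [0,0,0,5,0],
    [0,0,0,5,0],
    [0,0,0,5,0],
    [0,0,0,5,0],
    [0,0,0,5,0],
  ],
)

```text
clock: 17.2
tool_pos: [529.9, 62.0, 131.9]
tcp_rot: [0.707, 0.707, -0.0, -0.0]
force: [-0.0, -0.8, -1.1]
finger_gap: 0.2
```

Call:
play_rows(
  commands=[
    [0,0,0,4,0],
    [0,0,0,3,0],
    [0,0,0,2,0],
    [0,0,0,2,0],
    [0,0,0,2,0],
  ],
)

```text
clock: 17.62
tool_pos: [530.2, 62.0, 119.5]
tcp_rot: [0.707, 0.707, 0.0, 0.0]
force: [-0.5, -0.4, -0.5]
finger_gap: 0.198
```

Call:
play_rows(
  commands=[
    [0,0,0,1,0],
    [0,0,0,1,0],
    [0,0,0,1,0],
    [0,0,0,0,0],
    [0,0,0,0,0],
  ],
)

```text
clock: 18.03
tool_pos: [530.0, 62.0, 116.6]
tcp_rot: [0.707, 0.707, 0.0, 0.0]
force: [-0.5, -1.0, -0.5]
finger_gap: 0.203
```

Call:
play_rows(
  commands=[
    [0,0,0,1,0],
    [0,0,0,1,0],
    [0,0,0,0,0],
    [0,0,0,0,0],
    [0,0,0,0,0],
  ],
)

```text
clock: 18.45
tool_pos: [530.3, 62.0, 114.9]
tcp_rot: [0.707, 0.707, 0.0, 0.0]
force: [-0.5, 0.6, 3.1]
finger_gap: 0.201
```

Call:
play_rows(
  commands=[
    [0,0,0,1,0],
    [0,0,0,0,0],
    [0,0,0,0,0],
    [0,0,0,0,0],
    [0,0,0,0,0],
  ],
)

```text
clock: 18.87
tool_pos: [530.5, 62.0, 114.9]
tcp_rot: [0.707, 0.707, 0.0, 0.0]
force: [-2.6, 0.3, 8.5]
finger_gap: 0.196
```

Bottom contact came at TCP z 114.9, where I expected it (plug origin about 38.5). I'm releasing and retreating.

Call:
play_rows(
  commands=[
    [0.6,0,0,0,0],
    [0.8,0,0,0,0],
    [1,0,0,0,0],
    [1,0,0,0,0],
    [1,0,0,0,0],
  ],
)

```text
clock: 19.28
tool_pos: [529.7, 62.0, 113.2]
tcp_rot: [0.707, 0.707, -0.0, -0.0]
force: [1.2, 0.9, -0.1]
finger_gap: 0.494
```

Call:
play_rows(
  commands=[
    [1,0,0,0,0],
    [1,0,0,-10,0],
    [1,0,0,-25,0],
    [1,0,0,-35,0],
    [1,0,0,-35,0],
  ],
)

```text
clock: 19.7
tool_pos: [529.1, 62.0, 219.4]
tcp_rot: [0.707, 0.707, -0.001, -0.001]
force: [0.9, -0.1, -0.3]
finger_gap: 0.873
```

Call:
play_rows(
  commands=[
    [1,0,0,-15,0],
    [1,0,0,0,0],
    [1,0,0,0,0],
    [1,0,0,0,0],
    [1,0,0,0,0],
  ],
)

```text
clock: 20.12
tool_pos: [528.9, 62.0, 231.8]
tcp_rot: [0.707, 0.707, -0.001, -0.001]
force: [-0.2, 0.2, -0.6]
finger_gap: 1.0
```

```bash
python3 - <<'E'
from h import *
st(); save('side','side8');save('scene','scene8')
im=np.hstack([cv2.resize(load('side8')[0][130:290,230:390],(400,400),interpolation=2),cv2.resize(load('scene8')[0][90:250,220:380],(400,400),interpolation=2)])
cv2.imwrite('pics/c8.png',im[:,:,::-1])
for f in('side8','scene8'):
    im,d,c,P=load(f); m=colmask(im)
    for k,x,y in(('orange',505,-34),('blue',530,62),('yellow',520,255)):
        s=m[k]&(d>0)&(np.hypot(P[...,0]-x,P[...,1]-y)<22)&(P[...,2]<180); Q=P[s]
        print(f,k,len(Q),np.percentile(Q,[2,50,98],axis=0).round(1).tolist() if len(Q) else '')
E
```

```text
{'clock': np.float64(20.117), 'tool_pos': array([528.88 ,  62.033, 231.754]), 'tcp_rot': array([ 0.707,  0.707, -0.001, -0.001]), 'force': array([-0.151,  0.171, -0.606]), 'finger_gap': np.float64(1.0), 'q': array([-0.031, -0.005,  1.753,  0.   ,  1.396, -0.031])}
side8 orange 127 [[496.5, -36.7, 110.1], [501.6, -29.8, 141.7], [508.4, -27.0, 163.5]]
side8 blue 121 [[522.0, 60.3, 109.1], [526.5, 66.9, 139.5], [533.5, 70.0, 164.7]]
side8 yellow 189 [[510.7, 248.3, 49.4], [515.1, 258.2, 88.1], [525.4, 262.3, 106.8]]
scene8 orange 81 [[493.6, -41.3, 111.3], [497.6, -36.6, 142.2], [504.5, -29.9, 164.4]]
scene8 blue 64 [[520.1, 55.3, 109.4], [523.5, 60.0, 142.5], [529.8, 65.9, 166.1]]
scene8 yellow 63 [[510.5, 247.8, 50.8], [514.5, 251.6, 82.7], [520.5, 258.1, 108.9]]
```

View pics/c8.png

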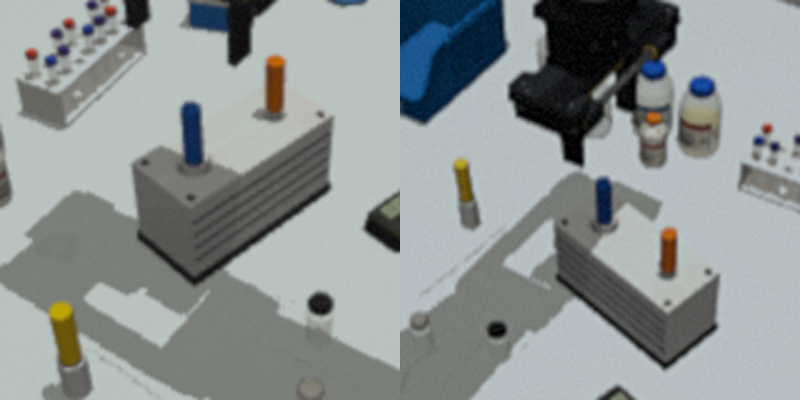

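The pictures show the blue plug upright in the well with its top at about z 164, so its shoulder is near 104. The rod is parked with its top at about 163, and the yellow plug hasn't moved. The gripper is clear of everything.

```bash
python3 -c "
from station import bot
print(bot.hand_in())"
```

```text
the job is handed in; nothing more can be done
None
```

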